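# Sort colour-coded sample vials into their stands

## Robot

A 6-joint arm with a two-finger parallel gripper is mounted at the origin on a cart in front of the work surface, level with it; the furniture and walls round the work are solid. World frame = base frame: x ahead of the robot, y to its left, z up, the work surface at z = 0. Lengths are in m, angles in degrees, forces in N, time in s.
With the tool pointing down it reaches from about 0.35 to 0.875 m from the base axis. Payload 4.2 kg.
Tool frame: the origin (TCP) lies on the centre line of the jaws, within the pads' length; the fingertips stand 25 mm ahead of it and the grasp point (between the pads) lies 6 mm ahead of it (finger_overhang is the distance from the TCP to the fingertips, in m); z points along the fingers, y is the line along which they close (so a half turn about z gives the same grasp; the last joint's range is limited). The gripper opens to 87 mm and grips with 3 to 60 N. Pads are 19 mm wide; open, the fingers measure 117 mm over their backs; the gripper's body (75 mm by 190 mm) begins 51 mm behind the grasp point.
Start: joints at [92.109, 22.042, 0.453, 0, -68.411, -14.817], TCP at [0.137, 0.61, 0.248] pointing down, gripper open.
Joint ranges: [-179.83, 179.83], [-69.29, 118.12], [-61.27, 80.66], [-181.25, 117.63], [-171.15, -9.14], [-177.46, 177.46]. Speed limits (degrees/s): [159.86, 159.86, 180, 180, 180, 180].

## Interface

Orientations are given as a 3x3 rotation matrix whose columns are the frame's x, y, z axes.
In Python, from station import sense, capture, finish_job, spot_in, tip_of, finger_overhang gives the robot as it stands. The module is installed in compiled form; this text tells all that it offers.
- The arm moves only by the tool servo_tool, never from a script. Its arguments are lists of equal length, an entry for each row: "slide": the shift along the tool's x, y, z in m, a list of three; "spin": the turn about the tool's z in degrees; "grip": the closure, from 0 (fully open) to 1 (shut). A call has exactly 5 rows; each row is the pose to reach, as a shift and turn from the pose commanded when the call began, along the tool's axes at that moment; what a row does not reach only later rows make up. A row lasts 1/12 s, in which the tool goes at most 41.7 mm and 7.16 degrees, less where a joint would pass 70% of its speed; a pose out of reach is approached as far as the arm can. A call with a gripper value outside its range is refused whole. The fingers move at their own pace and stop on an object; the grip force is fixed at half the most. Time passes only in rows, so rows that repeat a pose let the fingers close, or fill a call up. It gives the time, the measured TCP pose, the force, the opening and the grip force at its end, in the units of the state.
- sense(): the state, without advancing time (a new reading comes with each control period).
- capture(name): name is "side" or "top"; returns a dict with "pixels" (480x640x3 uint8, blue, green, red), "depth" (480x640 float32, m along the optical axis (not along the pixel's ray), 0 where there is no reading), "fx", "fy", "cx", "cy" (pixels), "R" (3x3) and "t" (3): a world point X has camera coordinates R X + t. Camera axes: x right, y down, z forward; pixel columns grow to the right and rows downward; lengths in m; the calibration is good to about 2 mm. A picture is of the moment at which its call begins.
- finish_job(): hands the job in; it is judged then, once.
Trained networks look in the newest picture that a camera, given by its name, has taken for a name from the list of things; names that differ only in an ending like _2 or _b are one class to them, and where a whole thing is asked for, a point or a joint stands for the part that bears it (a point fixed in the world has none). Each returns a list of dicts, best first, with "conf" (0 to 1); they miss things now and then, are a little off and sometimes report something else, mostly with a low value. They report only what shows in the picture. A call takes as long as a camera call. They do not tell look-alikes from the thing itself.
- spot_in(thing, camera): "point" ([x, y, z] in m, in world coordinates, good to about 4 mm: the middle of the surface that is visible of it).
- tip_of(thing, camera): "point" ([x, y, z] in m, in world coordinates, good to about 4 mm: a listed point, or the origin of a listed thing).
The state is a dict: "time_s": time; "joints": joint angles; "joint_velocities": joint speeds; "effort": joint torques, N m; "tcp_pos": TCP position; "ee_rot": TCP orientation; "wrist_force": force on the tool from outside, world axes, zero at the start; "moment": the same for the moment, N m; "gripper_width": opening from 0.0 (shut) to 1.0 (fully open); "gripper_force": force on a finger pad.
Only numpy, scipy, OpenCV 4.12 (cv2) and the standard library are available. Lean on these libraries where they do the work, as an engineer would, in place of code of your own. Each camera call takes 0.05 s, during which the arm holds its last target. There are 200 camera calls.

## Task

Four of the six sample vials carry a coloured disc on their black cap: red, yellow, green and blue. Stand each of these upright in the round vial stand of the same colour, leave the two vials with plain black caps standing where they are, and do not tip any vial over on the way.

Things in the scene. Friction and masses are not known exactly. Their poses are not given: they have to be found in the camera images.
- vial_red: clear glass sample vial, 23 mm diameter, 57 mm tall, about 30 g, standing upright; black screw cap (20 mm wide, from 44 mm up) with a red disc, 17 mm across, on its top. Origin: centre of its underside, z up along the vial.
- vial_yellow: amber glass sample vial, 23 mm diameter, 57 mm tall, about 30 g, standing upright; black screw cap (20 mm wide, from 44 mm up) with a yellow disc, 17 mm across, on its top. Origin: centre of its underside, z up along the vial.
- vial_green: clear glass sample vial, 23 mm diameter, 57 mm tall, about 30 g, standing upright; black screw cap (20 mm wide, from 44 mm up) with a green disc, 17 mm across, on its top. Origin: centre of its underside, z up along the vial.
- vial_blue: clear glass sample vial, 23 mm diameter, 57 mm tall, about 30 g, standing upright; black screw cap (20 mm wide, from 44 mm up) with a blue disc, 17 mm across, on its top. Origin: centre of its underside, z up along the vial.
- stand_red: red plastic vial stand, fixed: a shallow round cup, 60 mm outside, 14 mm high, with a round well 44 mm wide at the rim (48 mm at the floor) whose flat floor is 5 mm above the worktop. Origin: centre of its underside, on the worktop.
- stand_yellow: yellow plastic vial stand, fixed: a shallow round cup, 60 mm outside, 14 mm high, with a round well 44 mm wide at the rim (48 mm at the floor) whose flat floor is 5 mm above the worktop. Origin: centre of its underside, on the worktop.
- stand_green: green plastic vial stand, fixed: a shallow round cup, 60 mm outside, 14 mm high, with a round well 44 mm wide at the rim (48 mm at the floor) whose flat floor is 5 mm above the worktop. Origin: centre of its underside, on the worktop.
- stand_blue: blue plastic vial stand, fixed: a shallow round cup, 60 mm outside, 14 mm high, with a round well 44 mm wide at the rim (48 mm at the floor) whose flat floor is 5 mm above the worktop. Origin: centre of its underside, on the worktop.
- vial_plain_clear: clear glass sample vial of the same shape (23 mm diameter, 56 mm tall) with a plain black cap, no disc; to be left alone. Origin: centre of its underside, z up.
- vial_plain_amber: amber glass sample vial of the same shape (23 mm diameter, 56 mm tall) with a plain black cap, no disc; to be left alone. Origin: centre of its underside, z up.
Not all that is in view belongs to the job. What is shaped like the vial_yellow but pink is not meant.

How it is judged (in metres and radians):
At the end, for the whole second after the job is handed in: Each disc-capped vial stands released, at rest and upright (within 0.1 rad) on the well floor of the stand of its colour, axis within 15 mm of the stand's centre (the well allows about 13); both plain-capped vials stand upright, at rest, within 20 mm of where they started (horizontal distance between vial_red and stand_red below 0.015 m and height (world z) of vial_red between 0.002 and 0.008 m and angle between each of vial_red, vial_yellow, vial_green, vial_blue, vial_plain_clear, vial_plain_amber's own z axis and vertical below 0.1 rad and linear speed of each of vial_red, vial_yellow, vial_green, vial_blue, vial_plain_clear, vial_plain_amber below 0.02 m/s and horizontal distance between vial_yellow and stand_yellow below 0.015 m and height (world z) of vial_yellow between 0.002 and 0.008 m and horizontal distance between vial_green and stand_green below 0.015 m and height (world z) of vial_green between 0.002 and 0.008 m and horizontal distance between vial_blue and stand_blue below 0.015 m and height (world z) of vial_blue between 0.002 and 0.008 m and distance of each of vial_plain_clear, vial_plain_amber from where it was at the start of the episode below 0.02 m); the robot touches nothing.
It fails at once if a vial with a coloured disc is tipped over (leans more than 45 degrees) (angle between any of vial_red, vial_yellow, vial_green, vial_blue's own z axis and vertical above 0.785 rad).
It fails at once if a plain-capped vial is carried off, shoved more than 30 mm or tipped over (distance of any of vial_plain_clear, vial_plain_amber from where it was at the start of the episode above 0.03 m or angle between any of vial_plain_clear, vial_plain_amber's own z axis and vertical above 0.785 rad).
It also fails if it takes over 88 s, if anything falls off the work surface, if the arm or the gripper's body presses on something with over 40 N, if the wrist force passes 120 N, or if a joint passes its speed limit or range.

## Working session

There is one attempt and no reset: what is moved stays moved. The work goes in short steps, Python scripts to look and compute and a tool call to move; the robot and the scene stay as the last step left them, time stands still between calls to the robot, and variables do not carry over. Pictures are saved under pics/ and viewed, at most 14 in all, crops included, and the job is handed in when it is done.

Besides the shell and the picture viewer there is one more tool, called as name(argument=value, ...), one argument or row to a line, values as JSON. servo_tool: Moves the arm, as the interface text tells. Its arguments: {"type":"object","properties":{"slide":{"type":"array"},"spin":{"type":"array"},"grip":{"type":"array"}},"required":["slide","spin","grip"]}

```bash
mkdir -p pics
python3 - <<'E'
from station import *
import cv2,numpy as np
s=sense();print(s['time_s'],s['tcp_pos'],np.round(s['ee_rot'],3).tolist(),s['gripper_width'],finger_overhang)
for c in('top','side'):
    d=capture(c);cv2.imwrite(f'pics/{c}0.png',d['pixels']);np.savez(f'{c}0.npz',**d)
    for n in ['red','yellow','green','blue']:
        for k in('vial_','stand_'):
            print(c,k+n,[(np.round(q['point'],3).tolist(),round(q['conf'],2)) for q in tip_of(k+n,c)[:3]])
    for n in('vial_plain_clear','vial_plain_amber'):
        print(c,n,[(np.round(q['point'],3).tolist(),round(q['conf'],2)) for q in tip_of(n,c)[:3]])
print(sense()['time_s'])
E
```

```text
0.0 [0.13732463 0.60916358 0.24645195] [[0.975, -0.22, -0.0], [-0.22, -0.975, -0.002], [0.0, 0.002, -1.0]] 1.0005860603253318 0.025
top vial_red [([0.46, -0.323, 0.005], 0.49)]
top stand_red [([0.66, -0.028, 0.001], 0.93)]
top vial_yellow [([0.573, 0.148, 0.006], 0.72), ([0.586, 0.211, -0.003], 0.63), ([0.529, 0.097, -0.001], 0.57)]
top stand_yellow [([0.56, -0.078, -0.0], 0.86)]
top vial_green [([0.564, -0.211, -0.003], 0.7), ([0.577, 0.025, -0.001], 0.2)]
top stand_green [([0.457, -0.082, 0.004], 0.6)]
top vial_blue [([0.574, 0.026, -0.003], 0.42)]
top stand_blue [([0.678, -0.147, 0.002], 0.6)]
top vial_plain_clear [([0.572, -0.338, -0.002], 0.44)]
top vial_plain_amber [([0.457, 0.031, 0.002], 0.63)]
side vial_red [([0.455, -0.325, -0.0], 0.61)]
side stand_red [([0.661, -0.025, 0.001], 0.83), ([0.46, -0.082, 0.001], 0.27)]
side vial_yellow [([0.582, 0.154, 0.001], 0.75), ([0.529, 0.101, -0.001], 0.65), ([0.583, 0.217, -0.001], 0.56)]
side stand_yellow [([0.555, -0.079, 0.002], 0.8)]
side vial_green [([0.565, -0.208, 0.001], 0.86)]
side stand_green [([0.457, -0.082, 0.001], 0.7)]
side vial_blue [([0.574, 0.023, -0.001], 0.74)]
side stand_blue [([0.676, -0.145, -0.0], 0.55), ([0.453, 0.034, 0.001], 0.18)]
side vial_plain_clear [([0.568, -0.331, -0.004], 0.78)]
side vial_plain_amber [([0.457, 0.037, 0.001], 0.66), ([0.575, 0.022, -0.001], 0.51)]
1.1
```

View pics/top0.png

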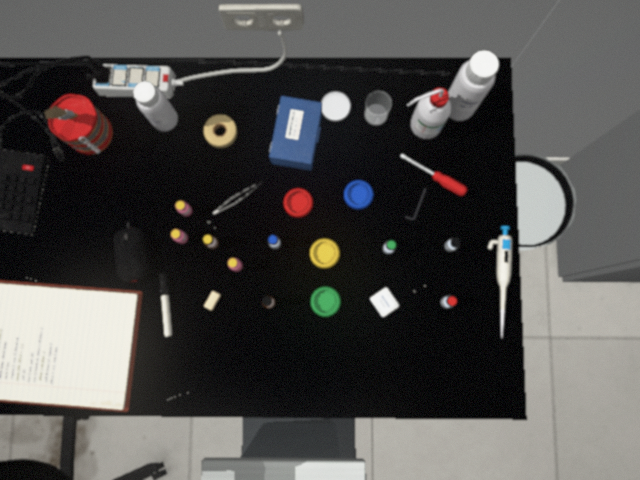

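View pics/side0.png

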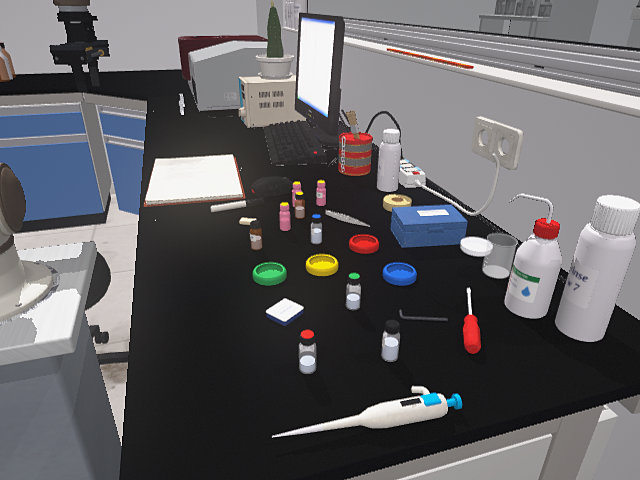

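The top view shows red vial at px (451,301), green vial (390,247), blue vial (274,242), plain clear (451,244) and plain amber (268,302). The yellow caps are at (183,207), (178,235), (209,240) and (235,264). The side view shows the only amber one at (299,205), which is (209,240) in the top view; the other three are pink. The stands are at (298,202), (358,194), (324,253) and (325,301). Next I'll measure the positions more precisely by colour.

```bash
cat > h.py <<'E'
import numpy as np,cv2
def ray(d,u,v,z):
    R,t=np.array(d['R']),np.array(d['t']);o=-R.T@t
    w=R.T@np.array([(u-d['cx'])/d['fx'],(v-d['cy'])/d['fy'],1]);return o+w*(z-o[2])/w[2]
def pix(d,X):
    c=np.array(d['R'])@np.array(X)+d['t'];return c[0]/c[2]*d['fx']+d['cx'],c[1]/c[2]*d['fy']+d['cy']
H={'red':[(0,8),(172,180)],'yellow':[(18,35)],'green':[(50,85)],'blue':[(100,130)]}
def blob(d,col,X,r,z):
    "centre on plane z of the colour blob nearest X"
    hsv=cv2.cvtColor(d['pixels'],cv2.COLOR_BGR2HSV)
    m=sum(cv2.inRange(hsv,(a,110,60),(b,255,255)) for a,b in H[col])
    u,v=pix(d,[X[0],X[1],z]);k=np.zeros_like(m);cv2.circle(k,(int(u),int(v)),r,255,-1);m=m&k
    ys,xs=np.nonzero(m)
    if len(xs)<4:return None
    (cx,cy),_,_=cv2.minAreaRect(np.c_[xs,ys].astype(np.float32)) if z<.03 else ((xs.mean(),ys.mean()),0,0)
    return np.round(ray(d,cx,cy,z)[:2],4).tolist(),len(xs)
V={'red':(.458,-.324),'yellow':(.577,.152),'green':(.565,-.21),'blue':(.574,.025)}
S={'red':(.66,-.027),'yellow':(.558,-.078),'green':(.457,-.082),'blue':(.677,-.146)}
E
python3 - <<'E'
from h import *
for c in('top','side'):
    d=np.load(f'{c}0.npz');d={k:d[k] for k in d}
    for n in V: print(c,n,'vial',blob(d,n,V[n],10,.057),'stand',blob(d,n,S[n],26,.014 if c=='top' else .012))
d=np.load('top0.npz');d={k:d[k] for k in d};R,t=d['R'],d['t']
v,u=np.mgrid[60:300,140:520];z=d['depth'][60:300,140:520]
P=np.stack([(u-d['cx'])/d['fx']*z,(v-d['cy'])/d['fy']*z,z],-1);W=(P-t)@R
for n,p in (('box',(295,132)),('boxedge',(290,160)),('bottle',(440,100)),('beaker',(377,100)),('tape',(220,130)),('sq',(384,302)),('bigbottle',(485,65))):
    w=W[p[1]-68:p[1]-52,p[0]-148:p[0]-132].reshape(-1,3);print(n,np.round(np.median(w,0),3),'zmax',w[:,2].max().round(3))
m=(W[...,2]>.09)&(W[...,0]<.9);print('tall x<.9: min', W[m].min(0),W[m].max(0))
m&=W[...,0]<.75;print(W[m][:5])
a=cv2.resize(cv2.imread('pics/side0.png')[165:280,220:380],(800,575),interpolation=cv2.INTER_CUBIC);cv2.imwrite('pics/crop.png',a)
E
```

```text
top red vial ([0.4595, -0.3262], 90) stand ([0.66, -0.0252], 749)
top yellow vial ([0.5772, 0.1478], 96) stand ([0.5555, -0.0816], 787)
top green vial ([0.5681, -0.2112], 72) stand ([0.4593, -0.0829], 765)
top blue vial ([0.5779, 0.0208], 84) stand ([0.677, -0.1496], 746)
side red vial ([0.458, -0.322], 107) stand ([0.6551, -0.0343], 510)
side yellow vial ([0.5786, 0.164], 31) stand ([0.5522, -0.088], 631)
side green vial ([0.5662, -0.2073], 60) stand ([0.4559, -0.0911], 670)
side blue vial ([0.5759, 0.0239], 33) stand ([0.6783, -0.136], 703)
box [ 0.797 -0.02   0.051] zmax 1.223
boxedge [ 0.741 -0.01   0.048] zmax 1.223
bottle [ 0.826 -0.293  0.149] zmax 0.183
beaker [ 0.873 -0.188  0.026] zmax 1.223
tape [0.816 0.139 0.015] zmax 1.223
sq [ 0.469 -0.2    0.011] zmax 0.016
  return _methods._mean(a, axis=axis, dtype=dtype,
  ret = um.true_divide(
Traceback (most recent call last):
ValueError: zero-size array to reduction operation maximum which has no identity
```

Run:
```python
from h import *
a=cv2.resize(cv2.imread('pics/side0.png')[165:280,220:380],(800,575),interpolation=cv2.INTER_CUBIC);cv2.imwrite('pics/crop.png',a)
d=np.load('side0.npz');d={k:d[k] for k in d}
for X in [(.577,.149),(.584,.213),(.529,.098),(.64,.205)]:print(X,np.round(pix(d,[*X,.03])), (np.array(pix(d,[*X,.03]))-[220,165])*5)
```

```text
(0.577, 0.149) [300. 204.] [399.84529911 196.16179532]
(0.584, 0.213) [296. 194.] [378.2989896  143.27513751]
(0.529, 0.098) [284. 216.] [321.29163999 254.29598661]
(0.64, 0.205) [320. 192.] [497.74139455 136.91841311]
```

View pics/crop.png

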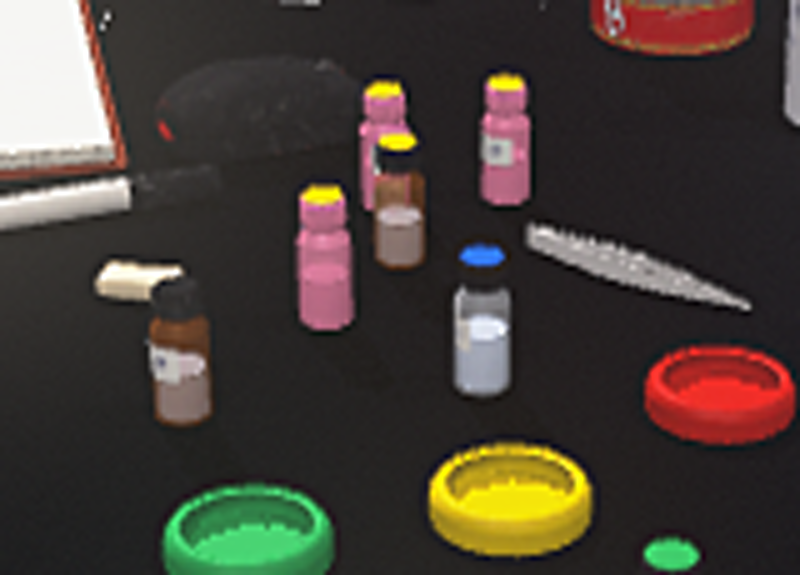

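The crop confirms the amber yellow-capped vial at crop (400,200), which is (0.577, 0.149); the three vials around it are pink. I'll start moving.

servo_tool(
  slide=[
    [0.034, 0.0226, 0],
    [0.068, 0.0452, 0],
    [0.102, 0.0678, 0],
    [0.136, 0.0904, 0],
    [0.17, 0.113, 0],
  ],
  spin=[7, 14, 21, 28, 35],
  grip=[0.2, 0.4, 0.4, 0.4, 0.4],
)

```text
time_s: 1.52
tcp_pos: [0.2793, 0.4606, 0.2477]
ee_rot: [[0.669, -0.743, 0.0], [-0.743, -0.669, 0.0], [-0.0, -0.0, -1.0]]
wrist_force: [0.2, 0.1, -0.1]
gripper_width: 0.704
gripper_force: 0.0
```

```bash
cat > st.py <<'E'
from station import *
import numpy as np,sys
s=sense();R=np.array(s['ee_rot']);p=np.array(s['tcp_pos'])
print(s['time_s'],p.round(4),R.round(3).tolist(),'w',round(s['gripper_width'],3),s['gripper_force'],np.round(s['wrist_force'],1),np.round(s['joints'],1))
if len(sys.argv)>3:
    g=np.array(list(map(float,sys.argv[1:4])));print('to go local',(R.T@(g-p)).round(4),'yaw',np.degrees(np.arctan2(R[1,0],R[0,0])))
E
python3 st.py .577 .149 .15
```

```text
1.5167 [0.2793 0.4606 0.2477] [[0.669, -0.743, 0.0], [-0.743, -0.669, 0.0], [-0.0, -0.0, -1.0]] w 0.704 0.0 [ 0.2  0.1 -0.1] [ 76.   13.6 -11.7   0.  -64.7 -34. ]
to go local [ 0.4307 -0.0128  0.0977] yaw -48.00731462873874
```

servo_tool(
  slide=[
    [0.039, -0.001, 0.005],
    [0.078, -0.002, 0.01],
    [0.117, -0.003, 0.015],
    [0.156, -0.004, 0.02],
    [0.195, -0.005, 0.025],
  ],
  spin=[7, 14, 21, 28, 35],
  grip=[0.4, 0.4, 0.4, 0.4, 0.4],
)

```text
time_s: 1.93
tcp_pos: [0.4144, 0.3196, 0.2227]
ee_rot: [[0.121, -0.993, 0.001], [-0.993, -0.121, 0.001], [-0.001, -0.001, -1.0]]
wrist_force: [0.1, 0.5, 0.1]
gripper_width: 0.599
gripper_force: 0.0
```

```bash
python3 st.py .577 .149 .15
```

```text
1.9333 [0.4144 0.3196 0.2227] [[0.121, -0.993, 0.001], [-0.993, -0.121, 0.001], [-0.001, -0.001, -1.0]] w 0.599 0.0 [0.1 0.5 0.1] [ 55.4  13.3 -15.9   0.  -60.7 -48.5]
to go local [ 0.1891 -0.1407  0.0727] yaw -83.03240026231732
```

servo_tool(
  slide=[
    [0.0315, -0.0234, 0.01],
    [0.063, -0.0468, 0.02],
    [0.0945, -0.0702, 0.03],
    [0.126, -0.0936, 0.04],
    [0.1575, -0.117, 0.05],
  ],
  spin=[2, 4, 6, 7, 7],
  grip=[0.4, 0.4, 0.4, 0.4, 0.4],
)

```text
time_s: 2.35
tcp_pos: [0.5506, 0.1782, 0.1724]
ee_rot: [[0.005, -1.0, 0.001], [-1.0, -0.005, 0.0], [-0.0, -0.001, -1.0]]
wrist_force: [-0.4, 1.7, -0.4]
gripper_width: 0.597
gripper_force: 0.0
```

```bash
python3 st.py .577 .149 .046
```

```text
2.35 [0.5506 0.1782 0.1724] [[0.005, -1.0, 0.001], [-1.0, -0.005, 0.0], [-0.0, -0.001, -1.0]] w 0.597 0.0 [-0.4  1.7 -0.4] [ 34.   21.2 -12.3   0.  -56.4 -33.7]
to go local [ 0.0294 -0.0262  0.1264] yaw -89.73279346203076
```

servo_tool(
  slide=[
    [0.0144, -0.0131, 0.015],
    [0.0289, -0.0262, 0.03],
    [0.0289, -0.0262, 0.04],
    [0.0289, -0.0262, 0.05],
    [0.0289, -0.0262, 0.05],
  ],
  spin=[0, 0, 0, 0, 0],
  grip=[0.4, 0.4, 0.4, 0.4, 0.4],
)

```text
time_s: 2.77
tcp_pos: [0.5742, 0.1507, 0.1203]
ee_rot: [[0.005, -1.0, -0.004], [-1.0, -0.005, -0.002], [0.002, 0.004, -1.0]]
wrist_force: [-0.1, 0.2, -0.1]
gripper_width: 0.599
gripper_force: 0.0
```

```bash
python3 st.py .577 .149 .046
python3 - <<'E'
from station import *
import cv2
for c in('top','side'):
    cv2.imwrite(f'pics/{c}1.png',capture(c)['pixels'])
a=cv2.imread('pics/side1.png')[100:280,200:440];cv2.imwrite('pics/s1.png',cv2.resize(a,(800,600)))
E
```

```text
2.7667 [0.5742 0.1507 0.1203] [[0.005, -1.0, -0.004], [-1.0, -0.005, -0.002], [0.002, 0.004, -1.0]] w 0.599 0.0 [-0.1  0.2 -0.1] [ 30.3  25.9 -13.4  -0.1 -51.  -30. ]
to go local [ 0.0016 -0.0031  0.0742] yaw -89.73748073916052
```

View pics/s1.png

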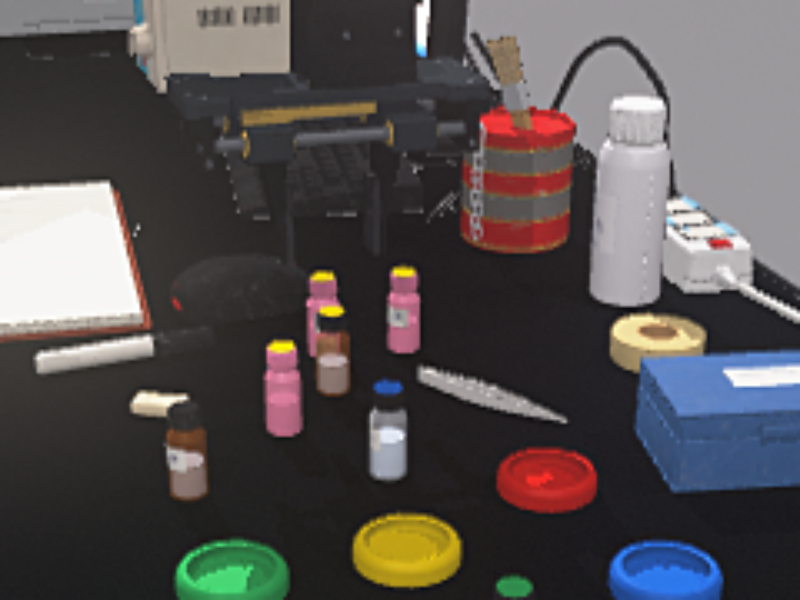

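The jaws straddle the amber vial (cap at crop px (332,313)), with fingers at (290,240) and (375,215). I'll descend and close.

servo_tool(
  slide=[
    [0.0005, -0.0025, 0.02],
    [0.0005, -0.0025, 0.04],
    [0.0005, -0.0025, 0.06],
    [0.0005, -0.0025, 0.074],
    [0.0005, -0.0025, 0.074],
  ],
  spin=[0, 0, 0, 0, 0],
  grip=[0.4, 0.4, 0.4, 0.4, 0.4],
)

```text
time_s: 3.28
tcp_pos: [0.5765, 0.1509, 0.0468]
ee_rot: [[0.006, -1.0, -0.004], [-1.0, -0.006, -0.002], [0.002, 0.004, -1.0]]
wrist_force: [-1.3, -0.8, -0.5]
gripper_width: 0.601
gripper_force: 0.0
```

servo_tool(
  slide=[
    [0, 0, 0],
    [0, 0, 0],
    [0, 0, 0],
    [0, 0, 0],
    [0, 0, 0],
  ],
  spin=[0, 0, 0, 0, 0],
  grip=[0.7, 0.9, 0.9, 0.9, 0.9],
)

```text
time_s: 3.7
tcp_pos: [0.5786, 0.1508, 0.0496]
ee_rot: [[0.005, -1.0, 0.002], [-1.0, -0.005, 0.001], [-0.001, -0.002, -1.0]]
wrist_force: [-0.5, -0.2, -0.1]
gripper_width: 0.304
gripper_force: 0.1
```

servo_tool(
  slide=[
    [0, 0, 0],
    [0, 0, 0],
    [0, 0, 0],
    [0, 0, 0],
    [0, 0, 0],
  ],
  spin=[0, 0, 0, 0, 0],
  grip=[0.9, 0.9, 0.9, 0.9, 0.9],
)

```text
time_s: 4.12
tcp_pos: [0.5785, 0.1507, 0.0493]
ee_rot: [[0.005, -1.0, 0.001], [-1.0, -0.005, 0.0], [-0.0, -0.001, -1.0]]
wrist_force: [-2.2, 0.6, 5.2]
gripper_width: 0.253
gripper_force: 30.3
```

```bash
python3 st.py .5555 -.0816 .15
```

```text
4.1167 [0.5785 0.1507 0.0493] [[0.005, -1.0, 0.001], [-1.0, -0.005, 0.0], [-0.0, -0.001, -1.0]] w 0.253 30.3411356639117 [-2.2  0.6  5.2] [ 30.1  31.2 -16.6   0.  -42.1 -29.8]
to go local [ 0.2321  0.0242 -0.1008] yaw -89.69594956135951
```

servo_tool(
  slide=[
    [0, 0, -0.015],
    [0, 0, -0.045],
    [0, 0, -0.075],
    [0.015, 0.002, -0.09],
    [0.045, 0.005, -0.095],
  ],
  spin=[0, 0, 0, 0, 0],
  grip=[0.9, 0.9, 0.9, 0.9, 0.9],
)

```text
time_s: 4.53
tcp_pos: [0.5758, 0.1078, 0.1467]
ee_rot: [[0.009, -1.0, 0.007], [-1.0, -0.009, 0.003], [-0.003, -0.007, -1.0]]
wrist_force: [0.3, -0.1, -0.1]
gripper_width: 0.255
gripper_force: 30.3
```

servo_tool(
  slide=[
    [0.037, 0.004, 0],
    [0.074, 0.008, 0],
    [0.111, 0.012, 0],
    [0.148, 0.016, 0],
    [0.177, 0.019, 0],
  ],
  spin=[0, 0, 0, 0, 0],
  grip=[0.9, 0.9, 0.9, 0.9, 0.9],
)

```text
time_s: 4.95
tcp_pos: [0.5544, -0.0739, 0.1431]
ee_rot: [[0.004, -1.0, -0.001], [-1.0, -0.004, 0.0], [-0.0, 0.001, -1.0]]
wrist_force: [0.7, -0.0, -0.3]
gripper_width: 0.255
gripper_force: 30.3
```

servo_tool(
  slide=[
    [0.01, 0, 0.005],
    [0.01, 0, 0.02],
    [0.01, 0, 0.04],
    [0.01, 0, 0.05],
    [0.01, 0, 0.05],
  ],
  spin=[0, 0, 0, 0, 0],
  grip=[0.9, 0.9, 0.9, 0.9, 0.9],
)

```text
time_s: 5.37
tcp_pos: [0.5535, -0.0815, 0.0905]
ee_rot: [[0.005, -1.0, -0.006], [-1.0, -0.005, -0.0], [0.0, 0.006, -1.0]]
wrist_force: [0.3, -0.1, 0.6]
gripper_width: 0.251
gripper_force: 30.3
```

```bash
python3 st.py .5555 -.0816 .056
python3 - <<'E'
from station import *
import cv2
from h import *
d=capture('side');cv2.imwrite('pics/side2.png',d['pixels'])
a=d['pixels'][150:330,200:440];cv2.imwrite('pics/s2.png',cv2.resize(a,(800,600)))
d=capture('top');print(blob(d,'yellow',V['yellow'],12,.057))
E
```

```text
5.3667 [ 0.5535 -0.0815  0.0905] [[0.005, -1.0, -0.006], [-1.0, -0.005, -0.0], [0.0, 0.006, -1.0]] w 0.251 30.311203161254525 [ 0.3 -0.1  0.6] [  8.2  25.3 -20.   -0.1 -45.1  -7.9]
to go local [ 0.0001 -0.0022  0.0345] yaw -89.73355379957333
None
```

View pics/s2.png

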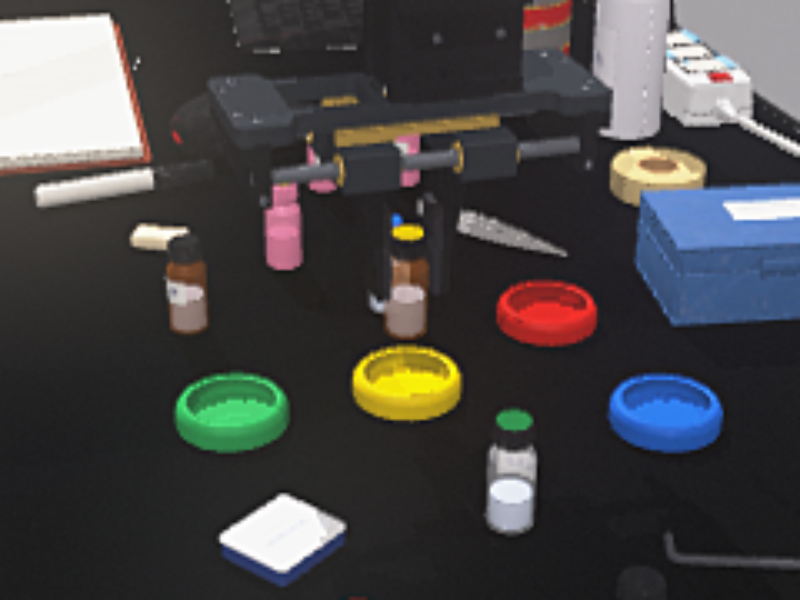

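The amber vial hangs upright at crop (407,285), right over the yellow stand at (407,383). I'll lower it.

servo_tool(
  slide=[
    [0, -0.002, 0.012],
    [0, -0.002, 0.024],
    [0, -0.002, 0.03],
    [0, -0.002, 0.034],
    [0, -0.002, 0.034],
  ],
  spin=[0, 0, 0, 0, 0],
  grip=[0.9, 0.9, 0.9, 0.9, 0.9],
)

```text
time_s: 5.88
tcp_pos: [0.5574, -0.0813, 0.0594]
ee_rot: [[0.006, -1.0, -0.0], [-1.0, -0.006, -0.0], [0.0, 0.0, -1.0]]
wrist_force: [0.1, 0.2, 0.1]
gripper_width: 0.255
gripper_force: 30.3
```

servo_tool(
  slide=[
    [0, 0, 0],
    [0, 0, 0],
    [0, 0, 0],
    [0, 0, 0],
    [0, 0, 0],
  ],
  spin=[0, 0, 0, 0, 0],
  grip=[0.9, 0.9, 0.9, 0.9, 0.9],
)

```text
time_s: 6.3
tcp_pos: [0.5576, -0.0816, 0.0599]
ee_rot: [[0.005, -1.0, 0.001], [-1.0, -0.005, 0.0], [-0.0, -0.001, -1.0]]
wrist_force: [0.0, -0.2, -0.3]
gripper_width: 0.256
gripper_force: 30.3
```

```bash
python3 st.py .5555 -.0816 .0545
```

```text
6.3 [ 0.5576 -0.0816  0.0599] [[0.005, -1.0, 0.001], [-1.0, -0.005, 0.0], [-0.0, -0.001, -1.0]] w 0.256 30.311127109453082 [ 0.  -0.2 -0.3] [  8.2  27.8 -21.2   0.  -40.9  -7.9]
to go local [0.     0.0021 0.0054] yaw -89.70640952440392
```

servo_tool(
  slide=[
    [0, 0.002, 0.002],
    [0, 0.002, 0.004],
    [0, 0.002, 0.005],
    [0, 0.002, 0.005],
    [0, 0.002, 0.005],
  ],
  spin=[0, 0, 0, 0, 0],
  grip=[0.9, 0.9, 0.9, 0.9, 0.9],
)

```text
time_s: 6.72
tcp_pos: [0.5554, -0.0816, 0.0544]
ee_rot: [[0.005, -1.0, -0.0], [-1.0, -0.005, -0.0], [0.0, 0.0, -1.0]]
wrist_force: [0.1, 0.1, -0.1]
gripper_width: 0.253
gripper_force: 30.3
```

servo_tool(
  slide=[
    [0, 0, 0],
    [0, 0, 0],
    [0, 0, 0],
    [0, 0, 0],
    [0, 0, 0],
  ],
  spin=[0, 0, 0, 0, 0],
  grip=[0.7, 0.6, 0.4, 0.4, 0.4],
)

```text
time_s: 7.13
tcp_pos: [0.5555, -0.0816, 0.0546]
ee_rot: [[0.005, -1.0, 0.0], [-1.0, -0.005, -0.0], [0.0, -0.0, -1.0]]
wrist_force: [-0.1, 0.1, -0.4]
gripper_width: 0.518
gripper_force: 0.0
```

servo_tool(
  slide=[
    [0, 0, -0.01],
    [0, 0, -0.03],
    [0, 0, -0.05],
    [0, 0, -0.07],
    [0, 0, -0.08],
  ],
  spin=[0, 0, 0, 0, 0],
  grip=[0.4, 0.4, 0.4, 0.4, 0.4],
)

```text
time_s: 7.55
tcp_pos: [0.5568, -0.0816, 0.1379]
ee_rot: [[0.006, -1.0, 0.005], [-1.0, -0.006, -0.0], [0.0, -0.005, -1.0]]
wrist_force: [0.6, -1.1, 0.1]
gripper_width: 0.599
gripper_force: 0.0
```

```bash
python3 st.py .577 .0225 .13
```

```text
7.55 [ 0.5568 -0.0816  0.1379] [[0.006, -1.0, 0.005], [-1.0, -0.006, -0.0], [0.0, -0.005, -1.0]] w 0.599 0.0 [ 0.6 -1.1  0.1] [  8.2  21.9 -17.2   0.1 -50.7  -7.9]
to go local [-0.104  -0.0207  0.008 ] yaw -89.67175484109161
```

servo_tool(
  slide=[
    [-0.03, -0.006, 0],
    [-0.065, -0.014, 0],
    [-0.095, -0.02, 0],
    [-0.104, -0.022, 0],
    [-0.104, -0.022, 0.01],
  ],
  spin=[0, 0, 0, 0, 0],
  grip=[0.4, 0.4, 0.4, 0.4, 0.4],
)

```text
time_s: 7.97
tcp_pos: [0.5788, 0.0249, 0.1263]
ee_rot: [[0.009, -1.0, 0.005], [-1.0, -0.009, 0.001], [-0.001, -0.005, -1.0]]
wrist_force: [-0.1, -0.6, 0.3]
gripper_width: 0.602
gripper_force: 0.0
```

servo_tool(
  slide=[
    [0, 0, 0],
    [0, 0, 0.01],
    [0, 0, 0.02],
    [0, 0, 0.02],
    [0, 0, 0.02],
  ],
  spin=[0, 0, 0, 0, 0],
  grip=[0.4, 0.4, 0.4, 0.4, 0.4],
)

```text
time_s: 8.38
tcp_pos: [0.5761, 0.0214, 0.1033]
ee_rot: [[0.004, -1.0, -0.003], [-1.0, -0.004, -0.001], [0.001, 0.003, -1.0]]
wrist_force: [-0.2, 0.2, 1.2]
gripper_width: 0.605
gripper_force: 0.0
```

```bash
python3 st.py .577 .0225 .048
python3 - <<'E'
from station import *
from h import *
d=capture('side');a=d['pixels'][150:330,200:440];cv2.imwrite('pics/s3.png',cv2.resize(a,(800,600)))
print(blob(d,'blue',V['blue'],10,.057),blob(d,'yellow',S['yellow'],8,.062))
d=capture('top');cv2.imwrite('pics/t3.png',d['pixels']);print(tip_of('vial_yellow','top'),tip_of('vial_yellow','side') )
E
```

```text
8.3833 [0.5761 0.0214 0.1033] [[0.004, -1.0, -0.003], [-1.0, -0.004, -0.001], [0.001, 0.003, -1.0]] w 0.605 0.0 [-0.2  0.2  1.2] [ 18.2  25.6 -17.   -0.  -47.6 -18. ]
to go local [-0.0012 -0.0011  0.0553] yaw -89.789954938226
([0.5757, 0.0233], 37) ([0.5557, -0.0822], 44)
[{'point': [0.5533, -0.0823, 0.0065], 'conf': 0.57}, {'point': [0.526, 0.0992, 0.0011], 'conf': 0.46}] [{'point': [0.557, -0.0798, 0.0053], 'conf': 0.8}, {'point': [0.6427, 0.2065, -0.0011], 'conf': 0.73}, {'point': [0.5855, 0.2157, 0.0008], 'conf': 0.6}, {'point': [0.5307, 0.1007, -0.0004], 'conf': 0.51}]
```

View pics/s3.png

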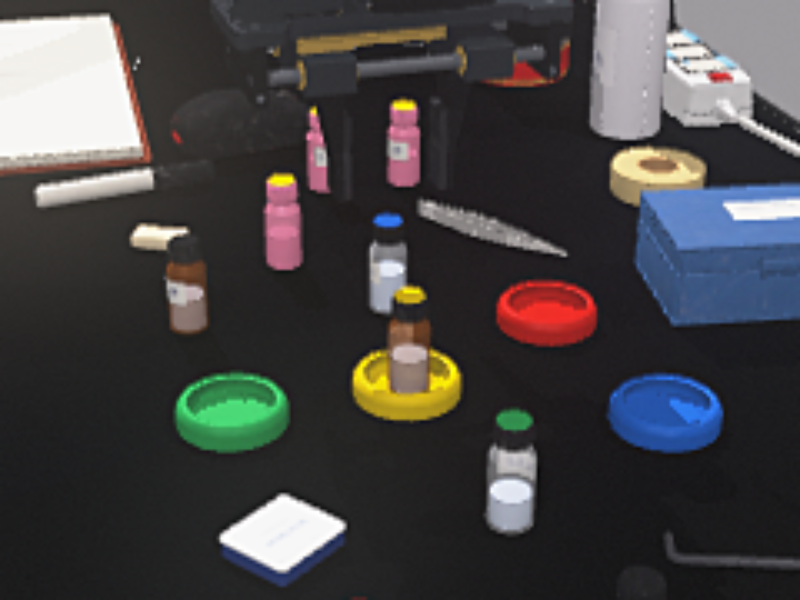

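The yellow vial stands upright at the centre of its stand, crop (410,340). The jaws straddle the blue cap at (388,220). I'll grasp blue and lift.

servo_tool(
  slide=[
    [-0.001, -0.001, 0.015],
    [-0.001, -0.001, 0.03],
    [-0.001, -0.001, 0.045],
    [-0.001, -0.001, 0.055],
    [-0.001, -0.001, 0.055],
  ],
  spin=[0, 0, 0, 0, 0],
  grip=[0.4, 0.4, 0.4, 0.4, 0.4],
)

```text
time_s: 9.0
tcp_pos: [0.5766, 0.0232, 0.0476]
ee_rot: [[0.005, -1.0, -0.004], [-1.0, -0.005, -0.001], [0.001, 0.004, -1.0]]
wrist_force: [-0.0, -0.3, -0.0]
gripper_width: 0.599
gripper_force: 0.0
```

servo_tool(
  slide=[
    [0, 0, 0],
    [0, 0, 0],
    [0, 0, 0],
    [0, 0, 0],
    [0, 0, 0],
  ],
  spin=[0, 0, 0, 0, 0],
  grip=[0.7, 0.9, 0.9, 0.9, 0.9],
)

```text
time_s: 9.42
tcp_pos: [0.5782, 0.0236, 0.0503]
ee_rot: [[0.005, -1.0, 0.001], [-1.0, -0.005, 0.0], [-0.0, -0.001, -1.0]]
wrist_force: [-0.8, 0.1, 1.5]
gripper_width: 0.305
gripper_force: 0.1
```

servo_tool(
  slide=[
    [0, 0, 0],
    [0, 0, 0],
    [0, 0, 0],
    [0, 0, 0],
    [0, 0, 0],
  ],
  spin=[0, 0, 0, 0, 0],
  grip=[0.9, 0.9, 0.9, 0.9, 0.9],
)

```text
time_s: 9.83
tcp_pos: [0.5781, 0.0236, 0.05]
ee_rot: [[0.005, -1.0, 0.001], [-1.0, -0.005, 0.0], [-0.0, -0.001, -1.0]]
wrist_force: [-0.7, 0.6, 3.7]
gripper_width: 0.255
gripper_force: 29.9
```

```bash
python3 st.py .677 -.1496 .14
```

```text
9.8333 [0.5781 0.0236 0.05  ] [[0.005, -1.0, 0.001], [-1.0, -0.005, 0.0], [-0.0, -0.001, -1.0]] w 0.255 29.9476664638496 [-0.7  0.6  3.7] [ 18.4  29.8 -19.5   0.  -40.7 -18.1]
to go local [ 0.1737 -0.098  -0.0899] yaw -89.69600919340748
```

servo_tool(
  slide=[
    [0, 0, -0.015],
    [0, 0, -0.045],
    [0, 0, -0.075],
    [0.015, -0.008, -0.09],
    [0.04, -0.022, -0.09],
  ],
  spin=[0, 0, 0, 0, 0],
  grip=[0.9, 0.9, 0.9, 0.9, 0.9],
)

```text
time_s: 10.25
tcp_pos: [0.602, -0.0148, 0.1441]
ee_rot: [[0.009, -1.0, 0.008], [-1.0, -0.009, 0.001], [-0.001, -0.008, -1.0]]
wrist_force: [0.8, 0.4, 0.4]
gripper_width: 0.257
gripper_force: 29.9
```

servo_tool(
  slide=[
    [0.032, -0.018, 0],
    [0.064, -0.036, 0],
    [0.096, -0.054, 0],
    [0.12, -0.068, 0],
    [0.1337, -0.076, 0],
  ],
  spin=[0, 0, 0, 0, 0],
  grip=[0.9, 0.9, 0.9, 0.9, 0.9],
)

```text
time_s: 10.67
tcp_pos: [0.6776, -0.1527, 0.1384]
ee_rot: [[0.002, -1.0, -0.001], [-1.0, -0.002, -0.0], [0.0, 0.001, -1.0]]
wrist_force: [0.6, 0.3, -0.2]
gripper_width: 0.258
gripper_force: 29.9
```

servo_tool(
  slide=[
    [0, 0, 0.01],
    [0, 0, 0.03],
    [0, 0, 0.045],
    [0, 0, 0.055],
    [0, 0, 0.055],
  ],
  spin=[0, 0, 0, 0, 0],
  grip=[0.9, 0.9, 0.9, 0.9, 0.9],
)

```text
time_s: 11.08
tcp_pos: [0.6744, -0.1488, 0.0808]
ee_rot: [[0.005, -1.0, -0.007], [-1.0, -0.005, 0.001], [-0.001, 0.007, -1.0]]
wrist_force: [-0.1, 0.2, -0.7]
gripper_width: 0.259
gripper_force: 29.9
```

servo_tool(
  slide=[
    [0, 0, 0],
    [0, 0, 0.005],
    [0, 0, 0.01],
    [0, 0, 0.01],
    [0, 0, 0.01],
  ],
  spin=[0, 0, 0, 0, 0],
  grip=[0.9, 0.9, 0.9, 0.9, 0.9],
)

```text
time_s: 11.5
tcp_pos: [0.6767, -0.1496, 0.0747]
ee_rot: [[0.005, -1.0, 0.0], [-1.0, -0.005, 0.0], [-0.0, -0.0, -1.0]]
wrist_force: [0.6, -0.3, 0.6]
gripper_width: 0.254
gripper_force: 29.9
```

```bash
python3 st.py .677 -.1496 .0555
```

```text
11.5 [ 0.6767 -0.1496  0.0747] [[0.005, -1.0, 0.0], [-1.0, -0.005, 0.0], [-0.0, -0.0, -1.0]] w 0.254 29.92304750456242 [ 0.6 -0.3  0.6] [  0.9  36.9  -0.5  -0.  -52.6  -0.6]
to go local [ 0.     -0.0003  0.0192] yaw -89.70233118103761
```

servo_tool(
  slide=[
    [0, 0, 0.008],
    [0, 0, 0.014],
    [0, 0, 0.019],
    [0, 0, 0.019],
    [0, 0, 0.019],
  ],
  spin=[0, 0, 0, 0, 0],
  grip=[0.9, 0.9, 0.9, 0.9, 0.9],
)

```text
time_s: 11.92
tcp_pos: [0.6766, -0.1497, 0.055]
ee_rot: [[0.005, -1.0, -0.001], [-1.0, -0.005, 0.0], [-0.0, 0.001, -1.0]]
wrist_force: [0.5, -0.5, -0.5]
gripper_width: 0.252
gripper_force: 30.0
```

servo_tool(
  slide=[
    [0, 0, 0],
    [0, 0, 0],
    [0, 0, 0],
    [0, 0, 0],
    [0, 0, 0],
  ],
  spin=[0, 0, 0, 0, 0],
  grip=[0.9, 0.9, 0.7, 0.6, 0.4],
)

```text
time_s: 12.33
tcp_pos: [0.6768, -0.1497, 0.0556]
ee_rot: [[0.005, -1.0, 0.0], [-1.0, -0.005, -0.0], [0.0, -0.0, -1.0]]
wrist_force: [0.1, -0.5, 0.0]
gripper_width: 0.378
gripper_force: 0.0
```

servo_tool(
  slide=[
    [0, 0, 0],
    [0, 0, 0],
    [0, 0, -0.01],
    [0, 0, -0.035],
    [0, 0, -0.06],
  ],
  spin=[0, 0, 0, 0, 0],
  grip=[0.4, 0.4, 0.4, 0.4, 0.4],
)

```text
time_s: 12.75
tcp_pos: [0.6761, -0.1497, 0.1156]
ee_rot: [[0.005, -1.0, -0.003], [-1.0, -0.005, -0.0], [0.0, 0.003, -1.0]]
wrist_force: [1.3, 0.2, 0.2]
gripper_width: 0.595
gripper_force: 0.0
```

servo_tool(
  slide=[
    [0, 0, -0.02],
    [0, 0, -0.02],
    [0, 0, -0.02],
    [0, 0, -0.02],
    [0, 0, -0.02],
  ],
  spin=[0, 0, 0, 0, 0],
  grip=[0.4, 0.4, 0.4, 0.4, 0.4],
)

```text
time_s: 13.17
tcp_pos: [0.676, -0.1496, 0.1344]
ee_rot: [[0.005, -1.0, -0.002], [-1.0, -0.005, 0.0], [-0.0, 0.002, -1.0]]
wrist_force: [-0.7, -0.3, 0.2]
gripper_width: 0.601
gripper_force: 0.0
```

```bash
python3 st.py .567 -.2095 .135
```

```text
13.1667 [ 0.676  -0.1496  0.1344] [[0.005, -1.0, -0.002], [-1.0, -0.005, 0.0], [-0.0, 0.002, -1.0]] w 0.601 0.0 [-0.7 -0.3  0.2] [  0.9  33.5   2.8  -0.  -59.4  -0.6]
to go local [ 0.0594  0.1093 -0.0004] yaw -89.72367035938456
```

Next is the green vial.

servo_tool(
  slide=[
    [0.016, 0.03, 0],
    [0.035, 0.065, 0],
    [0.052, 0.095, 0],
    [0.0594, 0.11, 0],
    [0.0594, 0.11, 0.01],
  ],
  spin=[0, 0, 0, 0, 0],
  grip=[0.4, 0.4, 0.4, 0.4, 0.4],
)

```text
time_s: 13.58
tcp_pos: [0.5643, -0.2113, 0.1264]
ee_rot: [[0.002, -1.0, -0.0], [-1.0, -0.002, -0.0], [0.0, 0.0, -1.0]]
wrist_force: [1.0, -0.1, 0.2]
gripper_width: 0.599
gripper_force: 0.0
```

servo_tool(
  slide=[
    [0, 0, 0],
    [0, 0, 0.01],
    [0, 0, 0.02],
    [0, 0, 0.02],
    [0, 0, 0.02],
  ],
  spin=[0, 0, 0, 0, 0],
  grip=[0.4, 0.4, 0.4, 0.4, 0.4],
)

```text
time_s: 14.0
tcp_pos: [0.567, -0.2091, 0.1039]
ee_rot: [[0.006, -1.0, -0.003], [-1.0, -0.006, 0.0], [-0.0, 0.003, -1.0]]
wrist_force: [0.2, 0.2, -0.5]
gripper_width: 0.601
gripper_force: 0.0
```

```bash
python3 st.py .567 -.2095 .048
python3 - <<'E'
from station import *
from h import *
d=capture('side');a=d['pixels'][170:380,220:500];cv2.imwrite('pics/s4.png',cv2.resize(a,(800,600)))
print(blob(d,'green',V['green'],12,.057),blob(d,'blue',S['blue'],8,.062))
E
```

```text
14.0 [ 0.567  -0.2091  0.1039] [[0.006, -1.0, -0.003], [-1.0, -0.006, 0.0], [-0.0, 0.003, -1.0]] w 0.601 0.0 [ 0.2  0.2 -0.5] [ -4.9  27.8 -12.8  -0.  -49.5   5.2]
to go local [ 0.0005 -0.0001  0.0559] yaw -89.65970867929506
([0.5662, -0.2073], 60) ([0.6826, -0.1389], 119)
```

View pics/s4.png

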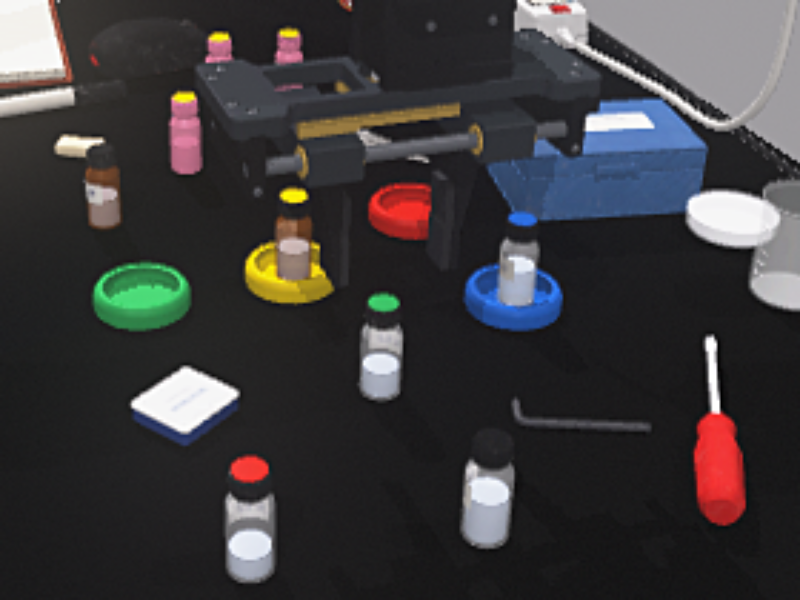

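Blue stands upright in its stand at crop (518,270). The jaws straddle the green cap at (383,303). I'll grasp green.

servo_tool(
  slide=[
    [0, 0, 0.015],
    [0, 0, 0.03],
    [0, 0, 0.045],
    [0, 0, 0.055],
    [0, 0, 0.055],
  ],
  spin=[0, 0, 0, 0, 0],
  grip=[0.4, 0.4, 0.4, 0.4, 0.4],
)

```text
time_s: 14.47
tcp_pos: [0.566, -0.2092, 0.0485]
ee_rot: [[0.005, -1.0, -0.004], [-1.0, -0.005, 0.001], [-0.001, 0.004, -1.0]]
wrist_force: [0.1, -0.1, -0.4]
gripper_width: 0.596
gripper_force: 0.0
```

servo_tool(
  slide=[
    [0, 0, 0],
    [0, 0, 0],
    [0, 0, 0],
    [0, 0, 0],
    [0, 0, 0],
  ],
  spin=[0, 0, 0, 0, 0],
  grip=[0.7, 0.9, 0.9, 0.9, 0.9],
)

```text
time_s: 14.88
tcp_pos: [0.5675, -0.2097, 0.0513]
ee_rot: [[0.005, -1.0, 0.001], [-1.0, -0.005, -0.0], [0.0, -0.001, -1.0]]
wrist_force: [-1.0, -0.7, 0.6]
gripper_width: 0.307
gripper_force: 0.0
```

servo_tool(
  slide=[
    [0, 0, 0],
    [0, 0, 0],
    [0, 0, 0],
    [0, 0, 0],
    [0, 0, 0],
  ],
  spin=[0, 0, 0, 0, 0],
  grip=[0.9, 0.9, 0.9, 0.9, 0.9],
)

```text
time_s: 15.3
tcp_pos: [0.5674, -0.2097, 0.0511]
ee_rot: [[0.005, -1.0, 0.001], [-1.0, -0.005, -0.0], [0.0, -0.001, -1.0]]
wrist_force: [-0.5, 0.8, 3.7]
gripper_width: 0.254
gripper_force: 29.9
```

```bash
python3 st.py .4593 -.0829 .14
```

```text
15.3 [ 0.5674 -0.2097  0.0511] [[0.005, -1.0, 0.001], [-1.0, -0.005, -0.0], [0.0, -0.001, -1.0]] w 0.254 29.91751402616501 [-0.5  0.8  3.7] [ -5.   31.6 -15.5   0.  -42.8   5.3]
to go local [-0.1274  0.1073 -0.0891] yaw -89.69490270425047
```

servo_tool(
  slide=[
    [0, 0, -0.015],
    [0, 0, -0.045],
    [0, 0, -0.075],
    [-0.012, 0.01, -0.09],
    [-0.032, 0.027, -0.09],
  ],
  spin=[0, 0, 0, 0, 0],
  grip=[0.9, 0.9, 0.9, 0.9, 0.9],
)

```text
time_s: 15.72
tcp_pos: [0.5434, -0.1789, 0.1443]
ee_rot: [[0.004, -1.0, 0.009], [-1.0, -0.004, -0.002], [0.002, -0.009, -1.0]]
wrist_force: [-0.1, 0.9, -0.2]
gripper_width: 0.252
gripper_force: 29.9
```

servo_tool(
  slide=[
    [-0.024, 0.02, 0],
    [-0.05, 0.042, 0],
    [-0.075, 0.063, 0],
    [-0.09, 0.076, 0],
    [-0.0954, 0.0803, 0],
  ],
  spin=[0, 0, 0, 0, 0],
  grip=[0.9, 0.9, 0.9, 0.9, 0.9],
)

```text
time_s: 16.13
tcp_pos: [0.4565, -0.0814, 0.1403]
ee_rot: [[0.007, -1.0, -0.002], [-1.0, -0.007, 0.001], [-0.001, 0.002, -1.0]]
wrist_force: [-0.2, -0.9, -0.3]
gripper_width: 0.252
gripper_force: 29.9
```

servo_tool(
  slide=[
    [0, 0, 0.01],
    [0, 0, 0.03],
    [0, 0, 0.045],
    [0, 0, 0.055],
    [0, 0, 0.055],
  ],
  spin=[0, 0, 0, 0, 0],
  grip=[0.9, 0.9, 0.9, 0.9, 0.9],
)

```text
time_s: 16.55
tcp_pos: [0.458, -0.0832, 0.0834]
ee_rot: [[0.004, -1.0, -0.005], [-1.0, -0.004, -0.0], [0.0, 0.005, -1.0]]
wrist_force: [0.6, 0.1, -0.3]
gripper_width: 0.256
gripper_force: 29.9
```

servo_tool(
  slide=[
    [0, 0, 0],
    [0, 0, 0.005],
    [0, 0, 0.01],
    [0, 0, 0.01],
    [0, 0, 0.01],
  ],
  spin=[0, 0, 0, 0, 0],
  grip=[0.9, 0.9, 0.9, 0.9, 0.9],
)

```text
time_s: 16.97
tcp_pos: [0.4591, -0.0828, 0.0755]
ee_rot: [[0.005, -1.0, -0.0], [-1.0, -0.005, -0.0], [0.0, 0.0, -1.0]]
wrist_force: [-0.0, -0.3, -1.1]
gripper_width: 0.255
gripper_force: 29.9
```

```bash
python3 st.py .4593 -.0829 .0566
```

```text
16.9667 [ 0.4591 -0.0828  0.0755] [[0.005, -1.0, -0.0], [-1.0, -0.005, -0.0], [0.0, 0.0, -1.0]] w 0.255 29.895819425582886 [-0.  -0.3 -1.1] [  9.8  19.1 -34.    0.  -36.9  -9.5]
to go local [ 0.0001 -0.0002  0.0189] yaw -89.71076598624072
```

servo_tool(
  slide=[
    [0, 0, 0.008],
    [0, 0, 0.014],
    [0, 0, 0.019],
    [0, 0, 0.019],
    [0, 0, 0.019],
  ],
  spin=[0, 0, 0, 0, 0],
  grip=[0.9, 0.9, 0.9, 0.9, 0.9],
)

```text
time_s: 17.38
tcp_pos: [0.4589, -0.0828, 0.056]
ee_rot: [[0.005, -1.0, -0.001], [-1.0, -0.005, -0.0], [0.0, 0.001, -1.0]]
wrist_force: [0.2, 0.4, -0.9]
gripper_width: 0.255
gripper_force: 30.0
```

servo_tool(
  slide=[
    [0, 0, 0],
    [0, 0, 0],
    [0, 0, 0],
    [0, 0, 0],
    [0, 0, 0],
  ],
  spin=[0, 0, 0, 0, 0],
  grip=[0.9, 0.9, 0.7, 0.6, 0.4],
)

```text
time_s: 17.8
tcp_pos: [0.4592, -0.0828, 0.0566]
ee_rot: [[0.005, -1.0, 0.0], [-1.0, -0.005, 0.0], [-0.0, -0.0, -1.0]]
wrist_force: [0.1, -0.3, 1.4]
gripper_width: 0.379
gripper_force: 0.0
```

servo_tool(
  slide=[
    [0, 0, 0],
    [0, 0, 0],
    [0, 0, -0.01],
    [0, 0, -0.035],
    [0, 0, -0.06],
  ],
  spin=[0, 0, 0, 0, 0],
  grip=[0.4, 0.4, 0.4, 0.4, 0.4],
)

```text
time_s: 18.22
tcp_pos: [0.4582, -0.0829, 0.1164]
ee_rot: [[0.005, -1.0, -0.003], [-1.0, -0.005, -0.001], [0.001, 0.003, -1.0]]
wrist_force: [1.1, 0.1, -0.2]
gripper_width: 0.589
gripper_force: 0.0
```

servo_tool(
  slide=[
    [0, 0, -0.02],
    [0, 0, -0.02],
    [0, 0, -0.02],
    [0, 0, -0.02],
    [0, 0, -0.02],
  ],
  spin=[0, 0, 0, 0, 0],
  grip=[0.4, 0.4, 0.4, 0.4, 0.4],
)

```text
time_s: 18.63
tcp_pos: [0.4583, -0.0828, 0.1355]
ee_rot: [[0.005, -1.0, -0.002], [-1.0, -0.005, -0.0], [0.0, 0.002, -1.0]]
wrist_force: [0.4, -0.2, -0.7]
gripper_width: 0.602
gripper_force: 0.0
```

```bash
python3 st.py .459 -.324 .135
```

```text
18.6333 [ 0.4583 -0.0828  0.1355] [[0.005, -1.0, -0.002], [-1.0, -0.005, -0.0], [0.0, 0.002, -1.0]] w 0.602 0.0 [ 0.4 -0.2 -0.7] [  9.8  13.7 -30.1  -0.  -46.3  -9.5]
to go local [0.2412 0.0004 0.0005] yaw -89.72426822751461
```

Last is the red vial.

servo_tool(
  slide=[
    [0.03, 0, 0],
    [0.065, 0, 0],
    [0.1, 0, 0],
    [0.135, 0, 0],
    [0.17, 0, 0],
  ],
  spin=[0, 0, 0, 0, 0],
  grip=[0.4, 0.4, 0.4, 0.4, 0.4],
)

```text
time_s: 19.05
tcp_pos: [0.4592, -0.2541, 0.1352]
ee_rot: [[0.006, -1.0, -0.003], [-1.0, -0.006, 0.001], [-0.001, 0.003, -1.0]]
wrist_force: [0.1, 0.4, 0.6]
gripper_width: 0.602
gripper_force: 0.0
```

servo_tool(
  slide=[
    [0.035, 0, 0],
    [0.06, 0, 0],
    [0.0712, 0.0005, 0],
    [0.0712, 0.0005, 0.01],
    [0.0712, 0.0005, 0.02],
  ],
  spin=[0, 0, 0, 0, 0],
  grip=[0.4, 0.4, 0.4, 0.4, 0.4],
)

```text
time_s: 19.47
tcp_pos: [0.4594, -0.3238, 0.1151]
ee_rot: [[0.004, -1.0, -0.001], [-1.0, -0.004, 0.001], [-0.001, 0.001, -1.0]]
wrist_force: [-0.8, 0.0, -0.9]
gripper_width: 0.598
gripper_force: 0.0
```

servo_tool(
  slide=[
    [0, 0, 0.005],
    [0, 0, 0.01],
    [0, 0, 0.01],
    [0, 0, 0.01],
    [0, 0, 0.01],
  ],
  spin=[0, 0, 0, 0, 0],
  grip=[0.4, 0.4, 0.4, 0.4, 0.4],
)

```text
time_s: 19.88
tcp_pos: [0.4603, -0.3235, 0.1069]
ee_rot: [[0.006, -1.0, 0.001], [-1.0, -0.006, -0.0], [0.0, -0.001, -1.0]]
wrist_force: [0.3, -0.1, -0.5]
gripper_width: 0.601
gripper_force: 0.0
```

```bash
python3 st.py .459 -.324 .048
python3 - <<'E'
from station import *
from h import *
d=capture('side');a=d['pixels'][200:410,220:500];cv2.imwrite('pics/s5.png',cv2.resize(a,(800,600)))
print(blob(d,'red',V['red'],14,.057),blob(d,'green',S['green'],8,.062))
E
```

```text
19.8833 [ 0.4603 -0.3235  0.1069] [[0.006, -1.0, 0.001], [-1.0, -0.006, -0.0], [0.0, -0.001, -1.0]] w 0.601 0.0 [ 0.3 -0.1 -0.5] [-18.6  24.1 -18.9   0.  -46.9  18.9]
to go local [0.0005 0.0014 0.0589] yaw -89.63495556625452
([0.4581, -0.3221], 108) None
```

View pics/s5.png

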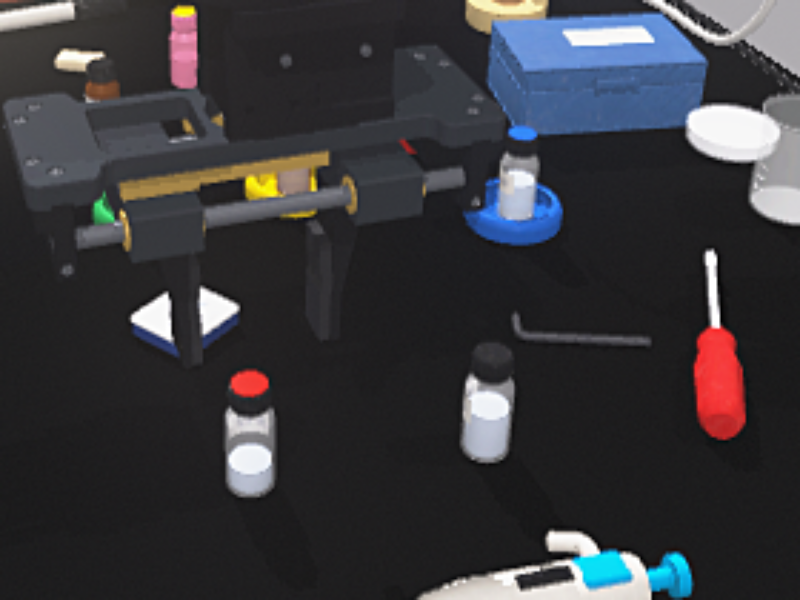

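The jaws straddle the red cap at crop (250,383), and blue still stands in its stand. I'll grasp red.

servo_tool(
  slide=[
    [0, 0.001, 0.015],
    [0, 0.001, 0.03],
    [0, 0.001, 0.045],
    [0, 0.001, 0.057],
    [0, 0.001, 0.057],
  ],
  spin=[0, 0, 0, 0, 0],
  grip=[0.4, 0.4, 0.4, 0.4, 0.4],
)

```text
time_s: 20.35
tcp_pos: [0.4575, -0.3233, 0.0477]
ee_rot: [[0.005, -1.0, -0.004], [-1.0, -0.005, 0.002], [-0.002, 0.004, -1.0]]
wrist_force: [0.0, 0.4, 0.4]
gripper_width: 0.594
gripper_force: 0.0
```

servo_tool(
  slide=[
    [0, 0, 0],
    [0, 0, 0],
    [0, 0, 0],
    [0, 0, 0],
    [0, 0, 0],
  ],
  spin=[0, 0, 0, 0, 0],
  grip=[0.7, 0.9, 0.9, 0.9, 0.9],
)

```text
time_s: 20.77
tcp_pos: [0.4593, -0.3241, 0.0503]
ee_rot: [[0.005, -1.0, 0.001], [-1.0, -0.005, -0.001], [0.001, -0.001, -1.0]]
wrist_force: [1.2, 0.0, 0.0]
gripper_width: 0.304
gripper_force: 0.0
```

servo_tool(
  slide=[
    [0, 0, 0],
    [0, 0, 0],
    [0, 0, 0],
    [0, 0, 0],
    [0, 0, 0],
  ],
  spin=[0, 0, 0, 0, 0],
  grip=[0.9, 0.9, 0.9, 0.9, 0.9],
)

```text
time_s: 21.18
tcp_pos: [0.4591, -0.3241, 0.0501]
ee_rot: [[0.005, -1.0, 0.001], [-1.0, -0.005, -0.0], [0.0, -0.001, -1.0]]
wrist_force: [-0.5, 0.5, 4.2]
gripper_width: 0.26
gripper_force: 30.0
```

```bash
python3 st.py .66 -.0252 .14
```

```text
21.1833 [ 0.4591 -0.3241  0.0501] [[0.005, -1.0, 0.001], [-1.0, -0.005, -0.0], [0.0, -0.001, -1.0]] w 0.26 29.960268437862396 [-0.5  0.5  4.2] [-18.7  28.6 -21.9   0.  -39.5  19. ]
to go local [-0.2978 -0.2025 -0.09  ] yaw -89.6925438257838
```

servo_tool(
  slide=[
    [0, 0, -0.015],
    [0, 0, -0.045],
    [0, 0, -0.075],
    [0, 0, -0.09],
    [-0.015, -0.0102, -0.09],
  ],
  spin=[0, 0, 0, 0, 0],
  grip=[0.9, 0.9, 0.9, 0.9, 0.9],
)

```text
time_s: 21.6
tcp_pos: [0.4701, -0.311, 0.1434]
ee_rot: [[0.003, -1.0, 0.007], [-1.0, -0.003, -0.003], [0.003, -0.007, -1.0]]
wrist_force: [0.7, 0.2, -0.4]
gripper_width: 0.258
gripper_force: 29.9
```

servo_tool(
  slide=[
    [-0.0305, -0.0207, 0],
    [-0.061, -0.0415, 0],
    [-0.0915, -0.0622, 0],
    [-0.122, -0.083, 0],
    [-0.1525, -0.1037, 0],
  ],
  spin=[0, 0, 0, 0, 0],
  grip=[0.9, 0.9, 0.9, 0.9, 0.9],
)

```text
time_s: 22.02
tcp_pos: [0.5723, -0.1543, 0.139]
ee_rot: [[0.005, -1.0, -0.001], [-1.0, -0.005, 0.0], [-0.0, 0.001, -1.0]]
wrist_force: [0.6, -1.4, -0.8]
gripper_width: 0.257
gripper_force: 29.9
```

servo_tool(
  slide=[
    [-0.03, -0.0204, 0],
    [-0.06, -0.0408, 0],
    [-0.09, -0.0612, 0],
    [-0.115, -0.078, 0],
    [-0.1303, -0.0886, 0],
  ],
  spin=[0, 0, 0, 0, 0],
  grip=[0.9, 0.9, 0.9, 0.9, 0.9],
)

```text
time_s: 22.43
tcp_pos: [0.6611, -0.0222, 0.1386]
ee_rot: [[0.007, -1.0, -0.0], [-1.0, -0.007, 0.0], [-0.0, 0.0, -1.0]]
wrist_force: [0.3, -1.0, -0.2]
gripper_width: 0.255
gripper_force: 29.9
```

servo_tool(
  slide=[
    [0, 0, 0.01],
    [0, 0, 0.03],
    [0, 0, 0.045],
    [0, 0, 0.055],
    [0, 0, 0.055],
  ],
  spin=[0, 0, 0, 0, 0],
  grip=[0.9, 0.9, 0.9, 0.9, 0.9],
)

```text
time_s: 22.85
tcp_pos: [0.6575, -0.0258, 0.081]
ee_rot: [[0.004, -1.0, -0.007], [-1.0, -0.004, -0.001], [0.001, 0.007, -1.0]]
wrist_force: [-0.4, 0.5, -0.2]
gripper_width: 0.256
gripper_force: 29.9
```

servo_tool(
  slide=[
    [0, 0, 0],
    [0, 0, 0.005],
    [0, 0, 0.01],
    [0, 0, 0.01],
    [0, 0, 0.01],
  ],
  spin=[0, 0, 0, 0, 0],
  grip=[0.9, 0.9, 0.9, 0.9, 0.9],
)

```text
time_s: 23.27
tcp_pos: [0.6598, -0.0253, 0.0746]
ee_rot: [[0.005, -1.0, 0.0], [-1.0, -0.005, -0.0], [0.0, -0.0, -1.0]]
wrist_force: [-0.4, 0.2, -0.9]
gripper_width: 0.26
gripper_force: 29.9
```

```bash
python3 st.py .66 -.0252 .0556
```

```text
23.2667 [ 0.6598 -0.0253  0.0746] [[0.005, -1.0, 0.0], [-1.0, -0.005, -0.0], [0.0, -0.0, -1.0]] w 0.26 29.941765666007996 [-0.4  0.2 -0.9] [ 11.8  34.2  -5.8   0.  -49.9 -11.5]
to go local [-0.0001 -0.0002  0.019 ] yaw -89.71663238334263
```

servo_tool(
  slide=[
    [0, 0, 0.008],
    [0, 0, 0.014],
    [0, 0, 0.019],
    [0, 0, 0.019],
    [0, 0, 0.019],
  ],
  spin=[0, 0, 0, 0, 0],
  grip=[0.9, 0.9, 0.9, 0.9, 0.9],
)

```text
time_s: 23.68
tcp_pos: [0.6597, -0.0251, 0.055]
ee_rot: [[0.005, -1.0, -0.001], [-1.0, -0.005, -0.0], [0.0, 0.001, -1.0]]
wrist_force: [-0.8, 0.8, -0.6]
gripper_width: 0.252
gripper_force: 30.0
```

servo_tool(
  slide=[
    [0, 0, 0],
    [0, 0, 0],
    [0, 0, 0],
    [0, 0, 0],
    [0, 0, 0],
  ],
  spin=[0, 0, 0, 0, 0],
  grip=[0.9, 0.9, 0.7, 0.6, 0.4],
)

```text
time_s: 24.1
tcp_pos: [0.6599, -0.0252, 0.0556]
ee_rot: [[0.005, -1.0, 0.0], [-1.0, -0.005, -0.0], [0.0, -0.0, -1.0]]
wrist_force: [1.3, -0.1, -0.7]
gripper_width: 0.375
gripper_force: 0.0
```

servo_tool(
  slide=[
    [0, 0, 0],
    [0, 0, 0],
    [0, 0, -0.01],
    [0, 0, -0.035],
    [0, 0, -0.06],
  ],
  spin=[0, 0, 0, 0, 0],
  grip=[0.4, 0.4, 0.4, 0.4, 0.4],
)

```text
time_s: 24.52
tcp_pos: [0.6591, -0.0253, 0.1157]
ee_rot: [[0.005, -1.0, -0.003], [-1.0, -0.005, -0.001], [0.001, 0.003, -1.0]]
wrist_force: [0.3, -0.3, 0.5]
gripper_width: 0.59
gripper_force: 0.0
```

servo_tool(
  slide=[
    [0, 0, -0.04],
    [0, 0, -0.08],
    [-0.03, 0, -0.1],
    [-0.07, 0, -0.1],
    [-0.11, 0, -0.1],
  ],
  spin=[0, 0, 0, 0, 0],
  grip=[0.4, 0.4, 0.4, 0.4, 0.4],
)

```text
time_s: 24.93
tcp_pos: [0.6601, 0.0853, 0.2196]
ee_rot: [[0.003, -1.0, 0.006], [-1.0, -0.003, 0.002], [-0.002, -0.006, -1.0]]
wrist_force: [1.0, 1.0, -1.3]
gripper_width: 0.598
gripper_force: 0.0
```

servo_tool(
  slide=[
    [-0.04, 0, 0],
    [-0.08, 0, 0],
    [-0.11, 0, 0],
    [-0.12, 0, 0],
    [-0.12, 0, 0],
  ],
  spin=[0, 0, 0, 0, 0],
  grip=[0.4, 0.4, 0.4, 0.4, 0.4],
)

```text
time_s: 25.35
tcp_pos: [0.6584, 0.2077, 0.2159]
ee_rot: [[0.009, -1.0, 0.001], [-1.0, -0.009, 0.0], [-0.0, -0.001, -1.0]]
wrist_force: [0.2, -0.2, 0.0]
gripper_width: 0.6
gripper_force: 0.0
```

```bash
python3 st.py
python3 - <<'E'
from station import *
from h import *
d=capture('side');cv2.imwrite('pics/s6.png',cv2.resize(d['pixels'][170:380,220:500],(800,600)))
for c in('side','top'):
    capture(c)
    for n in [*(f'vial_{k}' for k in V),'vial_plain_clear','vial_plain_amber']:print(c,n,[(np.round(q['point'],3).tolist(),round(q['conf'],2)) for q in tip_of(n,c)[:2]])
E
```

```text
25.35 [0.6584 0.2077 0.2159] [[0.009, -1.0, 0.001], [-1.0, -0.009, 0.0], [-0.0, -0.001, -1.0]] w 0.6 0.0 [ 0.2 -0.2  0. ] [ 30.9  29.6   8.1  -0.  -68.5 -30.4]
side vial_red [([0.658, -0.024, 0.007], 0.64)]
side vial_yellow [([0.581, 0.217, 0.0], 0.81), ([0.532, 0.099, -0.003], 0.64)]
side vial_green [([0.461, -0.077, 0.008], 0.83)]
side vial_blue [([0.676, -0.149, 0.006], 0.73), ([0.658, -0.023, 0.008], 0.22)]
side vial_plain_clear [([0.57, -0.334, 0.002], 0.94)]
side vial_plain_amber [([0.456, 0.032, 0.002], 0.56)]
top vial_red [([0.661, -0.026, 0.011], 0.61), ([0.66, -0.025, -0.001], 0.16)]
top vial_yellow [([0.642, 0.208, -0.002], 0.6), ([0.555, -0.084, 0.006], 0.57)]
top vial_green [([0.455, -0.084, 0.001], 0.46)]
top vial_blue [([0.674, -0.151, 0.007], 0.64)]
top vial_plain_clear [([0.57, -0.338, -0.002], 0.71)]
top vial_plain_amber [([0.456, 0.028, 0.002], 0.7)]
```

View pics/s6.png

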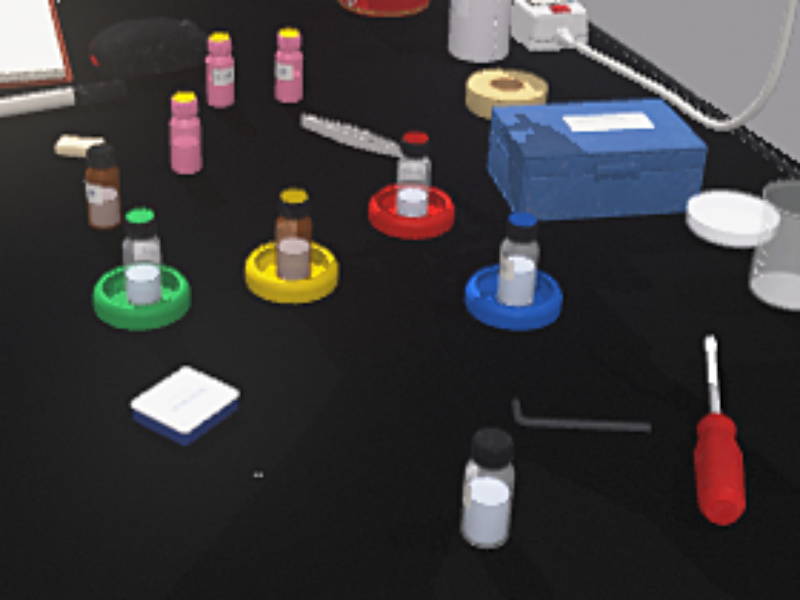

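All four vials stand upright in their matching stands: green (142,260), yellow (293,235), red (413,178) and blue (518,262). Both plain vials are where they started, and the arm is clear. I'll hand in.

```bash
python3 -c "
from station import *
print(finish_job())"
```

```text
the job is handed in; nothing more can be done
None
```

The red, yellow, green and blue vials each stand upright in the stand of their colour, the two plain-capped vials stand where they started, and the job was handed in at about 25 s; the hand-in call returned no verdict.

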